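# Flip open the tea box

## Task

The square tea canister stands too close in front of the tea box: without lifting it, push it aside along the worktop with the fingers until about 70 mm is clear between it and the tab of the lid. Then push the lid up by its front tab with a fingertip and tip it gently over backwards past upright, so that it stays open by itself. Do not fling the lid, keep the box where it stands and the canister upright, and leave the other things alone.

Things in the scene. Friction and masses are not known exactly. Their poses are not given: they have to be found in the camera images.
- tea_box: loose, heavy (1.8 kg) dark wooden tea box, 138 x 224 mm, 88 mm high shut. Origin: centre of its underside; x points from front (tab) to back (hinge), y along its length, z up. Front wall's outer face at x = -66 mm. Lid: 134 mm deep, 12 mm thick, front edge at x = -68 mm, underside 76 mm above the worktop. Below the tab all is free down to the worktop.
- tea_box_lid (a joint): lid angle in rad: 0 = shut (as it starts), 1.75 = fully open, leaning on its stop 10 degrees behind upright. The hinge has almost no friction or spring: the lid falls shut below about 1.48 and falls open beyond it.
- tab_tip (a point): front tip of the metal thumb tab, a flat tongue 44 mm wide, 5 to 6 mm thick, at the middle of the lid's front edge, 20 mm out from it. The point is mid-thickness, 154 mm from the hinge axis, 6 mm above the lid's underside plane, 82 mm above the worktop when shut; underside 3 mm below it. Axes: the lid's; shut, x points to the hinge, z up.
- box_hinge (a point): middle of the lid's hinge axis, at the box's upper back edge, 76 mm above the worktop; axes as the tea box's. The hinge axis runs along its y axis; opening the lid moves the tab up and then towards +x.
- canister: loose square tea canister with fixed wooden lid and knob, 82 x 82 mm, 98 mm high (115 with knob), about 0.4 kg; its smooth foot slides easily. Origin: centre of its underside, z up; sides roughly parallel to the box's. It starts in front of the tab, centre 70 to 85 mm from the tab's tip along the box's -x and 5 to 30 mm off to the box's -y (away from the robot), where there is room to push it.
- jigger: loose double-cone metal measure, 43 mm across, 70 mm high; origin at the centre of its foot. To be left alone.
- egg_cup: loose metal egg cup, 46 mm across, 60 mm high; origin at the centre of its foot. To be left alone.
- lemon: loose lemon, 71 x 53 x 51 mm; origin at its underside as it starts. To be left alone.
- tab_home (a point): a point fixed to the tea box, where the tab's tip lies while the lid is shut: 88 mm in front of the box's centre (its -x side), 82 mm above the worktop; axes as the tea box's.
Not all that is in view belongs to the job. Leave any blue look-alike of the canister alone.

How it is judged (in metres and radians):
On the way, in this order (a step that is already met when the one before it is completed fails the run):
1. the canister has been pushed clear of the tab (horizontal distance between canister and tab_home above 0.1 m and value of joint tea_box_lid below 0.3 rad), for 0.2 s.
2. the lid is tipped past upright (value of joint tea_box_lid above 1.58 rad), for 0.2 s.
At the end, for the whole second after the job is handed in: The lid rests open by itself (above 1.65 rad), the tea box stands within 40 mm of where it stood, and the canister stands upright on the worktop, its centre more than 100 mm (level) from where the tab's tip lies when shut; it got there before the lid was raised (value of joint tea_box_lid above 1.65 rad and velocity of joint tea_box_lid between -0.1 and 0.1 rad/s and distance of tea_box from where it was at the start of the episode below 0.04 m and angle between tea_box's own z axis and vertical below 0.05 rad and height (world z) of canister between -0.01 and 0.01 m and angle between canister's own z axis and vertical below 0.1 rad and linear speed of canister below 0.02 m/s and horizontal distance between canister and tab_home above 0.1 m); the robot touches nothing.
It fails at once if the canister is lifted (height (world z) of canister above 0.02 m).
It fails at once if the canister is tipped (angle between canister's own z axis and vertical above 0.35 rad).
It fails at once if the tea box is lifted (height (world z) of tea_box above 0.02 m).
It fails at once if the lid is flung (velocity of joint tea_box_lid above 6 rad/s).
It fails at once if the jigger, egg cup or lemon is disturbed (moved over 30 mm) (distance of any of jigger, egg_cup, lemon from where it was at the start of the episode above 0.03 m).
It also fails if it takes over 54 s, if anything falls off the work surface, if the arm or the gripper's body presses on something with over 40 N, if the wrist force passes 120 N, or if a joint passes its speed limit or range.

## Robot

A 6-joint arm with a two-finger parallel gripper is mounted at the origin on a cart in front of the work surface, level with it; the furniture and walls round the work are solid. World frame = base frame: x ahead of the robot, y to its left, z up, the work surface at z = 0. Lengths are in mm, angles in rad, forces in N, time in s.
With the tool pointing down it reaches from about 300 to 950 mm from the base axis. Payload 3.1 kg.
Tool frame: the origin (TCP) lies at the very end of the fingers, on their centre line; the grasp point (between the pads) lies 19 mm behind it; z points along the fingers, y is the direction in which the jaws open and shut (so a half turn about z gives the same grasp; the last joint's range is limited). The gripper opens to 85 mm and grips with 20 to 120 N. Pads are 22 mm wide; open, the fingers measure 114 mm over their backs; the gripper's body (76 mm by 85 mm) begins 54 mm behind the grasp point. The pads swing forward as they close: fully open they stand 13 mm farther back than shut.
Start: joints at [1.08, 0.308, 1.634, -0, 1.2, -0.07], TCP at [255.332, 570.471, 231.272] pointing down, gripper open.
Joint ranges: [-3.06, 3.06], [-0.79, 1.96], [0.05, 2.63], [-1.19, 4.34], [0.05, 2.64], [-2.94, 2.94]. Speed limits (rad/s): [2.79, 2.79, 3.14, 3.14, 3.14, 3.14].

## Interface

Orientations are given as a 3x3 rotation matrix whose columns are the frame's x, y, z axes.
In Python, from plant import * gives the robot as it stands.
- The arm moves only by the tool servo_tool, never from a script. Its argument "increments" is text: rows parted by semicolons, each of 7 numbers parted by spaces: the shift along the world's x, y, z in m, then the turn, a rotation vector about the world's x, y, z in rad, then the opening, from 0 (shut) to 1 (fully open). A call has 1 to 12 rows; each row shifts and turns the pose as measured when the row begins; what a row does not reach is not made up. A row lasts 1/10 s, in which the tool goes at most 50 mm and 8.59 degrees, less where a joint would pass 70% of its speed; a pose out of reach is approached as far as the arm can. A call with a gripper value outside its range is refused whole. The fingers move at their own pace and stop on an object; "newtons" is the grip in N (left out, the last holds). Time passes only in rows, so rows that do not move let the fingers close. It gives the time, the measured TCP pose, the force and the opening at its end, in the units of the state.
- get_state(): the state, without advancing time (a new reading comes with each control period).
- get_image(name): name is "scene" or "top" or "wrist"; returns (picture, depth): 384x512x3 uint8, red, green, blue; 384x512 float32, mm along the optical axis (not along the pixel's ray), 0 where there is no reading.
- camera_params(name): a dict with "mtx" (3x3 intrinsics, pixels), "extrinsics" (4x4, takes a point from world to camera coordinates). Camera axes: x right, y down, z forward; pixel columns grow to the right and rows downward; lengths in mm; the calibration is good to about 2 mm. A picture is of the moment at which its call begins: read the wrist's pose just before it. camera_params takes no time and is no camera call; for the wrist camera it gives the pose at the moment of the call.
- sign_off(): hands the job in, once; it reports no verdict.
Trained networks look in the newest picture that a camera, given by its name, has taken for a name from the list of things; names that differ only in an ending like _2 or _b are one class to them, and where a whole thing is asked for, a point or a joint stands for the part that bears it (a point fixed in the world has none). Each returns a list of dicts, best first, with "confidence" (0 to 1); they miss things now and then, are a little off and sometimes report something else, mostly with a low value. They report only what shows in the picture. A call takes as long as a camera call. They do not tell look-alikes from the thing itself.
- look_for(camera, target): "rect" ([centre column, centre row, width, height] in pixels, round what is visible of it).
The state is a dict: "time": time; "joints": joint angles; "qd": joint speeds; "joint_torque": joint torques, N m; "tcp_pos": TCP position; "eef_rot": TCP orientation; "contact_force": force on the tool from outside, world axes, zero at the start; "wrist_torque": the same for the moment, N m; "opening": finger opening in mm.
Only numpy, scipy, OpenCV 4.12 (cv2) and the standard library are available. Lean on these libraries where they do the work, as an engineer would, in place of code of your own. Each camera call takes 0.05 s, during which the arm holds its last target. There are 200 camera calls.

## Working session

There is one attempt and no reset: what is moved stays moved. The work goes in short steps, Python scripts to look and compute and a tool call to move; the robot and the scene stay as the last step left them, time stands still between calls to the robot, and variables do not carry over. Pictures are saved under pics/ and viewed, about 8 in all and at most 12, crops included, and the job is handed in when it is done.

Besides the shell and the picture viewer there is one more tool, called after "Call:" by a JSON object that holds its "fn" and its "kwargs", one argument or row to a line. servo_tool: Moves the arm, as the interface text tells. Its arguments: {"type":"object","properties":{"increments":{"type":"string"},"newtons":{"type":"number"}},"required":["increments"]}

```bash
mkdir -p pics; ls; cat > h.py <<'E'
from plant import *
import numpy as np, cv2
def cloud(name):
    p=camera_params(name); im,d=get_image(name)
    K=np.array(p["mtx"]);T=np.array(p["extrinsics"])
    v,u=np.mgrid[:d.shape[0],:d.shape[1]]
    c=np.stack([(u-K[0,2])/K[0,0]*d,(v-K[1,2])/K[1,1]*d,d],-1)
    w=(c-T[:3,3])@T[:3,:3]
    w[d==0]=np.nan
    return im,w
E
python3 - <<'E'
from h import *
for n in("scene","top"):
    im,w=cloud(n); np.savez(f"/tmp/{n}.npz",im=im,w=w)
    cv2.imwrite(f"pics/{n}0.png",im[:,:,::-1])
    for t in("tea_box","canister","tab_tip","jigger","egg_cup","lemon"):
        for r in look_for(n,t)[:3]:
            c,rr,wd,h=r["rect"]; print(n,t,np.round(r["rect"]),round(r["confidence"],2),np.round(w[int(np.clip(rr,0,383)),int(np.clip(c,0,511))]))
print(get_state())
E
```

```text
pics
scene tea_box [230. 171.  90.  72.] 0.62 [466. 240.  88.]
scene canister [182. 138.  33.  44.] 0.89 [444. 478.  74.]
scene canister [270. 198.  36.  52.] 0.56 [484.  87.  95.]
scene tab_tip [234. 160.  91.  47.] 0.92 [500. 278.  91.]
scene jigger [280. 267.  16.  32.] 0.64 [394. -69.  50.]
scene jigger [322. 301.  28.  26.] 0.43 [ 412. -191.   45.]
scene egg_cup [329. 259.  21.  33.] 0.75 [ 491. -122.   61.]
scene lemon [323. 302.  30.  28.] 0.86 [ 412. -191.   45.]
scene lemon [233. 160.  93.  51.] 0.7 [498. 281.  89.]
top tea_box [225. 186.  49.  72.] 0.8 [508. 292.  95.]
top canister [156. 200.  33.  28.] 0.87 [463. 512.  97.]
top canister [279. 186.  26.  24.] 0.79 [508. 122. 111.]
top tab_tip [228. 187.  55.  72.] 0.71 [505. 283.  91.]
top jigger [332. 219.  13.  10.] 0.68 [411. -55.  38.]
top egg_cup [346. 190.  16.  14.] 0.72 [ 505. -103.   29.]
top egg_cup [279. 185.  26.  23.] 0.15 [511. 123. 112.]
top lemon [368. 214.  19.  19.] 0.75 [ 428. -172.   47.]
{'time': 0.7, 'joints': array([ 1.08033657e+00,  3.08052623e-01,  1.63375533e+00,  4.68977484e-06,
        1.19971336e+00, -6.96841567e-02]), 'qd': array([ 3.77644072e-04, -1.59398102e-04,  9.15727472e-05,  5.86143621e-04,
        7.91550345e-04, -5.43207234e-04]), 'joint_torque': array([-1.42279969e-03, -4.15131497e+01, -2.76997983e+01, -1.08343759e-04,
        9.37355762e-04, -5.48137407e-06]), 'tcp_pos': array([255.32142067, 570.50238997, 231.32288624]), 'eef_rot': array([[-9.12771710e-01,  4.08470077e-01,  2.97483460e-05],
       [ 4.08470078e-01,  9.12771708e-01,  6.49894322e-05],
       [-6.07210228e-07,  7.14718244e-05, -9.99999997e-01]]), 'contact_force': array([ 0.34210795,  0.2799296 , -0.23276319]), 'wrist_torque': array([0.02108196, 0.00774285, 0.01471348]), 'opening': 85.45609501236419}
```

```bash
python3 - <<'E'
import numpy as np,cv2
a=np.load("/tmp/top.npz");im=a["im"]
s=np.load("/tmp/scene.npz")["im"]
x=cv2.resize(im[130:260,110:410],None,fx=2.6,fy=2.6,interpolation=cv2.INTER_CUBIC)
cv2.imwrite("pics/topcrop.png",x[:,:,::-1])
y=cv2.resize(s[80:340,110:400],None,fx=2.2,fy=2.2,interpolation=cv2.INTER_CUBIC)
cv2.imwrite("pics/scenecrop.png",y[:,:,::-1])
w=a["w"]
def rect(sel,n):
    p=w[sel][:,:2].astype(np.float32); print(n,len(p),cv2.minAreaRect(p),np.median(w[sel][:,2]))
z=w[...,2];X=w[...,0];Y=w[...,1]
rect((z>78)&(z<97)&(Y>170)&(Y<430)&(X>350)&(X<640),"lid+tab")
rect((z>86)&(z<105)&(Y>50)&(Y<168)&(X>440)&(X<600),"can")
E
```

```text
lid+tab 2847 ((507.79241943359375, 287.5807189941406), (158.1051483154297, 224.2291717529297), 86.7988052368164) 89.76933529684055
can 557 ((509.9184265136719, 128.44482421875), (78.49545288085938, 77.14855194091797), 0.3582896292209625) 96.75651391719295
```

View pics/topcrop.png

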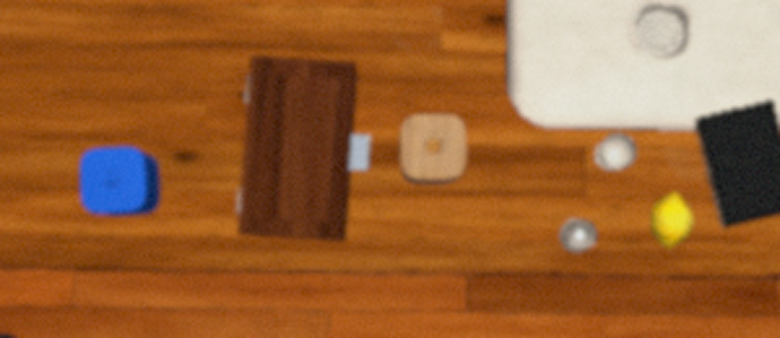

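View pics/scenecrop.png

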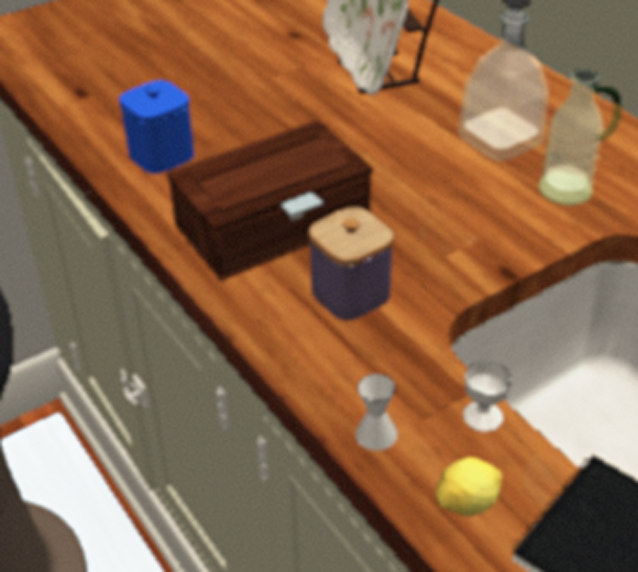

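The views show the box (tab pointing to world -y), the real canister in front of the tab at about (433,147) in the top crop, and the blue look-alike on the far side of the box, which I'll leave alone. There seems to be free space on the +x side, so I'll check for obstacles there.

```bash
python3 - <<'E'
import numpy as np
from plant import camera_params
for n in("top","scene"):
    w=np.load(f"/tmp/{n}.npz")["w"];z=w[...,2]
    m=(w[...,0]>560)&(w[...,0]<760)&(w[...,1]>40)&(w[...,1]<220)
    print(n,m.sum(),np.nanpercentile(z[m],[1,50,99,100]))
p=camera_params("scene");K=np.array(p["mtx"]);T=np.array(p["extrinsics"]);R=T[:3,:3];c=-R.T@T[:3,3]
for u,v in((500,150),(565,195),(450,330),(375,90)):
    r=R.T@np.linalg.inv(K)@[u/2.2+110,v/2.2+80,1]; print((c-r*c[2]/r[2]).round())
w=np.load("/tmp/top.npz")["w"]
m=(w[...,2]>72)&(w[...,2]<95)&(w[...,1]>195)&(w[...,1]<225)&(w[...,0]>470)&(w[...,0]<540)
q=w[m]
# tab: near-front points
t=q[q[:,1]<226]; print("tab",np.percentile(t,[1,50,99],axis=0).round(1))
E
```

```text
top 14712 [  -6.2571205   764.54345923 1068.67978146 1083.54211415]
scene 4544 [ -4.14651931   1.24702244 528.94013972 538.06750711]
[860. 245.   0.]
[858. 116.   0.]
[566.   8.   0.]
[816. 480.   0.]
tab [[483.5 208.8  77.8]
 [503.6 218.3  84.1]
 [524.  225.   90.7]]
```

Call:
{"fn": "servo_tool", "kwargs": {
  "increments": "0 0 0.02 0 0 0.1 0.5; 0.01 -0.04 0 0 0 0.1 0.5; 0.02 -0.045 0 0 0 0.1 0.5; 0.02 -0.045 0 0 0 0.1 0.5; 0.02 -0.045 0 0 0 0 0.5; 0.02 -0.045 0 0 0 0 0.5; 0.02 -0.045 0 0 0 0 0.5; 0.02 -0.045 0 0 0 0 0.5; 0.02 -0.045 0 0 0 0 0.5; 0 0 0 0 0 0 0.5"
}}

```text
time: 1.7
tcp_pos: [407.5, 207.9, 254.2]
eef_rot: [[-1.0, -0.002, 0.009], [-0.002, 1.0, 0.004], [-0.009, 0.004, -1.0]]
contact_force: [0.9, 0.1, -0.4]
opening: 42.6
```

Call:
{"fn": "servo_tool", "kwargs": {
  "increments": "0.006 -0.045 0 0 0 0 0.5; 0.006 -0.035 -0.03 0 0 0 0.5; 0 0 -0.045 0 0 0 0.5; 0 0 -0.045 0 0 0 0.5; 0 0 -0.045 0 0 0 0.5; 0 0 -0.035 0 0 0 0.5; 0 0 0 0 0 0 0.5"
}}

```text
time: 2.4
tcp_pos: [424.3, 128.4, 54.7]
eef_rot: [[-1.0, 0.001, 0.026], [0.001, 1.0, 0.011], [-0.026, 0.011, -1.0]]
contact_force: [-1.3, -0.9, 0.3]
opening: 42.5
```

Call:
{"fn": "servo_tool", "kwargs": {
  "increments": "0.01 0 -0.012 0 -0.026 0 0.5; 0.015 0 0 0 0 0 0.5; 0.012 0 0 0 0 0 0.5; 0.012 0 0 0 0 0 0.5; 0.012 0 0 0 0 0 0.5; 0.012 0 0 0 0 0 0.5; 0.012 0 0 0 0 0 0.5; 0.012 0 0 0 0 0 0.5; 0.012 0 0 0 0 0 0.5; 0.012 0 0 0 0 0 0.5"
}}

```text
time: 3.4
tcp_pos: [552.3, 131.5, 47.7]
eef_rot: [[-0.999, -0.002, 0.051], [-0.002, 1.0, 0.012], [-0.051, 0.012, -0.999]]
contact_force: [-3.0, 0.5, 0.3]
opening: 42.7
```

Call:
{"fn": "servo_tool", "kwargs": {
  "increments": "0.01 0 0 0 0.02 0 0.5; 0.008 0 0 0 0.02 0 0.5; 0.005 0 0 0 0 0 0.5; 0 0 0 0 0 0 0.5; -0.03 0 0 0 0 0 0.5; -0.04 0 0 0 0 0 0.5; -0.04 0 0.02 0 0 0 0.5; -0.04 0 0.04 0 0 0 0.5; -0.04 0 0.045 0 0 0 0; 0 0 0.045 0 0 0 0; 0 0 0 0 0 0 0"
}}

```text
time: 4.5
tcp_pos: [400.9, 130.8, 188.4]
eef_rot: [[-1.0, -0.001, 0.025], [-0.0, 1.0, 0.013], [-0.025, 0.013, -1.0]]
contact_force: [1.0, 0.6, 1.0]
opening: 0.7
```

```bash
python3 - <<'E'
from h import *
for n in("scene","top"):
    im,w=cloud(n); np.savez(f"/tmp/{n}.npz",im=im,w=w)
z=w[...,2];X=w[...,0];Y=w[...,1]
print(im.shape)
for nm,sel in(("can",(z>86)&(z<105)&(Y>50)&(Y<190)&(X>540)&(X<720)),("lid",(z>78)&(z<97)&(Y>195)&(Y<430)&(X>350)&(X<640))):
    p=w[sel][:,:2].astype(np.float32); print(nm,len(p),cv2.minAreaRect(p))
a=np.load("/tmp/scene.npz")["im"][80:340,110:400]; b=im[100:300,110:410]
a=cv2.resize(a,None,fx=1.5,fy=1.5); b=cv2.resize(b,(390,260)); h=np.zeros((390,780+45,3),np.uint8)
h[:,:435]=a; h[:260,435:]=b
cv2.imwrite("pics/after_push.png",cv2.resize(h,(800,378))[:,:,::-1])
s=get_state(); print(s["tcp_pos"],s["joints"].round(3),s["time"])
E
```

```text
(384, 512, 3)
can 558 ((628.0955810546875, 130.7720489501953), (82.48880004882812, 80.93644714355469), 1.804027795791626)
lid 2845 ((507.6217956542969, 287.5032958984375), (158.23294067382812, 223.94276428222656), 86.85891723632812)
[396.7985616  129.83107311 183.27944227] [ 0.206 -0.058  2.152  0.009  1.031 -1.37 ] 4.6
```

View pics/after_push.png

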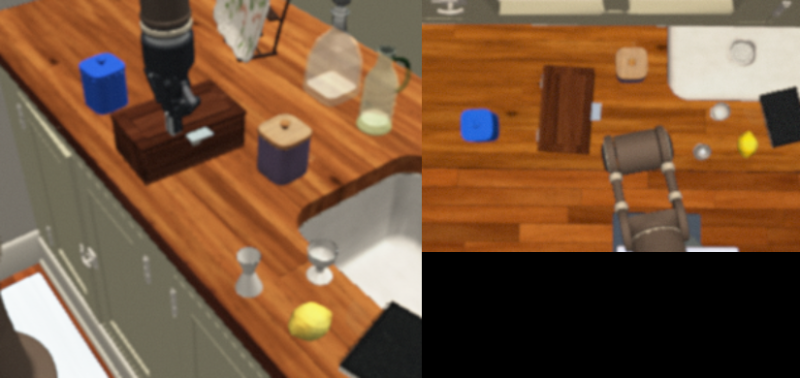

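The canister is now at (628,131), 147 mm from the tab's rest point, and the box hasn't moved. Next is a tilted finger pose under the tab. First I'll check that the joints allow it, using a wrist model fitted to the readings.

```bash
cat > k.py <<'E'
import numpy as np
from scipy.spatial.transform import Rotation as Ro
l1,l2,off=495.,508.,44.
def goalR(az,p,s):
    h=np.array([np.cos(az),np.sin(az),0]); z=h*np.cos(p)-np.array([0,0,np.sin(p)])
    y=s*np.array([-np.sin(az),np.cos(az),0]); return np.c_[np.cross(y,z),y,z]
def ik(t,R,L):
    H=L-57; w=np.array(t)-L*R[:,2]; rr=np.hypot(w[0],w[1]); j1=np.arctan2(w[1],w[0])-np.arcsin(off/rr)
    r=np.sqrt(rr**2-off**2); z=w[2]-H; d=np.hypot(r,z)
    j3=np.pi-np.arccos((l1**2+l2**2-d*d)/(2*l1*l2)); j2=np.arctan2(r,z)-np.arccos((l1**2+d*d-l2**2)/(2*l1*d))
    Q=(Ro.from_euler('ZY',[j1,j2+j3]).inv()*Ro.from_matrix(R)).as_euler('ZYZ')
    q4,q5,q6=Q; q6=(q6-np.pi/2+np.pi)%(2*np.pi)-np.pi
    return np.r_[j1,j2,j3,q4,q5,q6],w
E
python3 - <<'E'
from k import *
np.set_printoptions(precision=2,suppress=True)
for L in(200,270):
  for az in(60,75,90):
    for p in(25,40):
      for s in(1,-1):
        R=goalR(np.radians(az),np.radians(p),s)
        a,w=ik((503,215,65),R,L); b,_=ik((511,340,235),R,L)
        print(L,az,p,s,a,b,w.round())
R0=np.diag([-1,1,-1.])
print([np.degrees((Ro.from_matrix(goalR(np.radians(65),np.radians(35),s))*Ro.from_matrix(R0).inv()).as_rotvec()) for s in(1,-1)])
E
```

```text
200 60 25 1 [0.03 0.38 2.29 1.87 0.93 2.07] [0.31 0.12 2.12 1.71 0.66 2.6 ] [412.  58. 150.]
200 60 25 -1 [ 0.03  0.38  2.29  1.87  0.93 -1.07] [ 0.31  0.12  2.12  1.71  0.66 -0.54] [412.  58. 150.]
200 60 40 1 [0.09 0.3  2.24 1.58 0.68 2.39] [ 0.35  0.1   2.03  1.14  0.57 -3.13] [426.  82. 194.]
200 60 40 -1 [ 0.09  0.3   2.24  1.58  0.68 -0.76] [0.35 0.1  2.03 1.14 0.57 0.01] [426.  82. 194.]
200 75 25 1 [-0.01  0.43  2.2   1.56  1.07  2.14] [0.25 0.18 2.05 1.49 0.91 2.63] [456.  40. 150.]
200 75 25 -1 [-0.01  0.43  2.2   1.56  1.07 -1.  ] [ 0.25  0.18  2.05  1.49  0.91 -0.51] [456.  40. 150.]
200 75 40 1 [0.05 0.35 2.17 1.33 0.85 2.4 ] [0.3  0.15 1.97 1.1  0.81 2.98] [463.  67. 194.]
200 75 40 -1 [ 0.05  0.35  2.17  1.33  0.85 -0.75] [ 0.3   0.15  1.97  1.1   0.81 -0.16] [463.  67. 194.]
200 90 25 1 [-0.02  0.49  2.09  1.31  1.22  2.17] [0.22 0.26 1.95 1.32 1.15 2.61] [503.  34. 150.]
200 90 25 -1 [-0.02  0.49  2.09  1.31  1.22 -0.97] [ 0.22  0.26  1.95  1.32  1.15 -0.54] [503.  34. 150.]
200 90 40 1 [0.04 0.41 2.08 1.12 1.02 2.37] [0.27 0.22 1.9  1.03 1.04 2.85] [503.  62. 194.]

[... 705 characters left out ...]
440. -21. 179.]
270 75 40 1 [-0.06  0.38  2.22  1.3   0.89  2.28] [0.21 0.13 2.06 1.13 0.86 2.86] [449.  15. 239.]
270 75 40 -1 [-0.06  0.38  2.22  1.3   0.89 -0.86] [ 0.21  0.13  2.06  1.13  0.86 -0.28] [449.  15. 239.]
270 90 25 1 [-0.15  0.57  2.09  1.24  1.25  2.07] [0.1  0.29 2.02 1.3  1.21 2.48] [503. -30. 179.]
270 90 25 -1 [-0.15  0.57  2.09  1.24  1.25 -1.07] [ 0.1   0.29  2.02  1.3   1.21 -0.66] [503. -30. 179.]
270 90 40 1 [-0.07  0.45  2.09  1.08  1.05  2.28] [0.17 0.22 1.95 1.03 1.08 2.74] [503.   8. 239.]
270 90 40 -1 [-0.07  0.45  2.09  1.08  1.05 -0.87] [ 0.17  0.22  1.95  1.03  1.08 -0.4 ] [503.   8. 239.]
[array([ 31.09, -48.8 ,  59.72]), array([  54.52,   34.73, -104.73])]
```

Call:
{"fn": "servo_tool", "kwargs": {
  "increments": "0.01 -0.005 0.005 0.0635 0.0404 -0.122 0; 0.01 -0.005 0.005 0.0635 0.0404 -0.122 0; 0.01 0 0 0.0635 0.0404 -0.122 0; 0.01 0 0 0.0635 0.0404 -0.122 0; 0.01 0 0 0.0635 0.0404 -0.122 0; 0.01 0 0 0.0635 0.0404 -0.122 0; 0.01 0 0 0.0635 0.0404 -0.122 0; 0.01 0 0 0.0635 0.0404 -0.122 0; 0 0 0 0.0635 0.0404 -0.122 0; 0 0 0 0.0635 0.0404 -0.122 0; 0 0 0 0.0635 0.0404 -0.122 0; 0 0 0 0.0635 0.0404 -0.122 0"
}}

```text
time: 5.8
tcp_pos: [479.1, 116.2, 177.0]
eef_rot: [[-0.011, 0.983, 0.185], [0.689, -0.126, 0.714], [0.725, 0.135, -0.676]]
contact_force: [-0.0, -0.1, -0.1]
opening: 0.2
```

```bash
cat > rem.py <<'E'
from plant import *; from k import *
import sys
np.set_printoptions(precision=3,suppress=True)
s=get_state();R=s["eef_rot"];G=goalR(np.radians(65),np.radians(35),-1)
print(s["time"],s["tcp_pos"],s["joints"],s["contact_force"],"z",R[:,2],"y",R[:,1])
print("rem",(Ro.from_matrix(G)*Ro.from_matrix(R).inv()).as_rotvec())
for L in(180,200,220,250,280): print(L,ik(s["tcp_pos"],R,L)[0])
E
python3 rem.py
```

```text
5.8 [479.144 116.22  176.98 ] [-0.357  0.178  2.176  0.943  1.134 -0.864] [-0.028 -0.053 -0.121] z [ 0.185  0.714 -0.676] y [ 0.983 -0.126  0.135]
rem [ 0.172  0.092 -0.298]
180 [-0.126  0.095  2.15   1.     1.053 -0.654]
200 [-0.159  0.099  2.162  0.995  1.066 -0.686]
220 [-0.193  0.105  2.173  0.988  1.079 -0.717]
250 [-0.243  0.115  2.186  0.976  1.097 -0.763]
280 [-0.294  0.128  2.197  0.962  1.114 -0.809]
```

Call:
{"fn": "servo_tool", "kwargs": {
  "increments": "0.004 0 -0.01 0.06 0.032 -0.1 0; 0.004 0.01 -0.03 0.06 0.032 -0.1 0; 0.004 0.01 -0.03 0.05 0.028 -0.098 0; 0 0.01 -0.03 0 0 0 0; 0 0.01 -0.025 0 0 0 0; 0 0 0 0 0 0 0"
}}

```text
time: 6.4
tcp_pos: [486.3, 153.3, 37.5]
eef_rot: [[0.277, 0.894, 0.352], [0.515, -0.447, 0.732], [0.812, -0.021, -0.584]]
contact_force: [-0.5, 0.5, 0.7]
opening: -0.2
```

```bash
python3 rem.py; python3 -c "
from h import *
n='scene';im,w=cloud(n)
cv2.imwrite('pics/pre.png',cv2.resize(im[100:330,130:400],None,fx=2.5,fy=2.5)[:,:,::-1])"
```

```text
6.4 [486.261 153.269  37.498] [-0.321  0.524  2.281  1.452  0.946 -1.128] [-0.525  0.535  0.734] z [ 0.352  0.732 -0.584] y [ 0.894 -0.447 -0.021]
rem [ 0.002 -0.025  0.027]
180 [-0.053  0.359  2.274  1.556  0.847 -0.902]
200 [-0.089  0.369  2.291  1.548  0.864 -0.938]
220 [-0.127  0.381  2.307  1.538  0.88  -0.974]
250 [-0.185  0.401  2.328  1.519  0.903 -1.028]
280 [-0.245  0.424  2.345  1.495  0.923 -1.081]
```

View pics/pre.png

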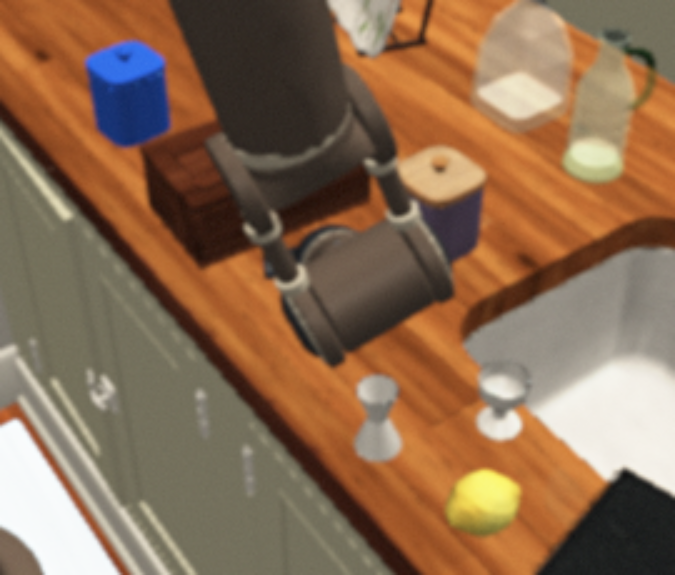

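The scene view is blocked by the wrist, but the jigger, egg cup and lemon are clear. I'll bring the fingertip under the tab.

Call:
{"fn": "servo_tool", "kwargs": {
  "increments": "0.004 0.02 0.005 0 -0.012 0.013 0; 0.004 0.018 0.005 0 -0.012 0.013 0; 0.004 0.012 0.002 0 0 0 0; 0.002 0.009 0 0 0 0 0; 0 0 0 0 0 0 0"
}}

```text
time: 6.95
tcp_pos: [506.0, 210.8, 54.8]
eef_rot: [[0.239, 0.904, 0.354], [0.521, -0.427, 0.739], [0.819, 0.008, -0.573]]
contact_force: [0.3, -1.0, 0.7]
opening: -0.1
```

```bash
python3 rem.py|head -2; python3 -c "
from h import *
n='wrist';im,w=cloud(n)
cv2.imwrite('pics/w1.png',im[:,:,::-1])
print(look_for(n,'tab_tip')[:2])"
```

```text
6.95 [505.967 210.829  54.827] [-0.17   0.494  2.263  1.561  0.908 -1.105] [ 0.289 -0.988  0.659] z [ 0.354  0.739 -0.573] y [ 0.904 -0.427  0.008]
rem [0.003 0.007 0.005]
[]
```

View pics/w1.png

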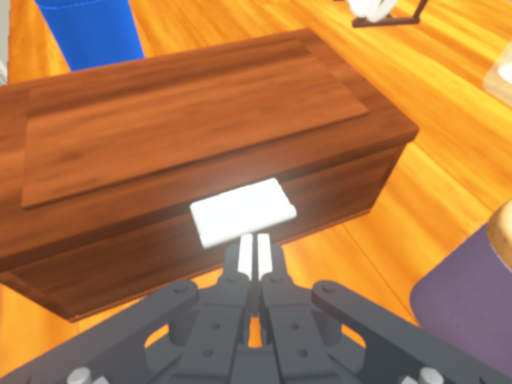

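The fingertips are just under the tab's front edge, near (255,238) in the wrist picture, and close to its middle. I'll print the arc to follow.

```bash
cat > arc.py <<'E'
import numpy as np
def tcp(th,d=10):
    c,s=np.cos(th),np.sin(th)
    if th<0.57: e,z=-154*c+3*s+.838*d,154*s+3*c-.545*d
    else: e,z=-(154-d)*c+3*s,(154-d)*s+3*c
    p=np.array([512.2,363.3,76])+[.056*e,.998*e,z]
    return p-[2.4,5.7,9]
if __name__=="__main__":
    for th in np.arange(0,1.75,.1): print(round(th,1),tcp(th).round())
E
python3 arc.py
```

```text
0.0 [502. 212.  65.]
0.1 [502. 213.  80.]
0.2 [502. 216.  95.]
0.3 [502. 220. 110.]
0.4 [502. 226. 124.]
0.5 [503. 233. 138.]
0.6 [503. 241. 151.]
0.7 [504. 250. 162.]
0.8 [504. 260. 172.]
0.9 [505. 271. 182.]
1.0 [506. 282. 190.]
1.1 [506. 295. 197.]
1.2 [507. 308. 202.]
1.3 [508. 322. 207.]
1.4 [509. 336. 209.]
1.5 [509. 350. 211.]
1.6 [510. 365. 211.]
1.7 [511. 379. 209.]
```

Call:
{"fn": "servo_tool", "kwargs": {
  "increments": "-0.003 0.004 0 0 0 0 0; 0 0 0.004 0 0 0 0; 0 0 0.004 0 0 0 0; 0 0 0.004 0 0 0 0; 0 0 0 0 0 0 0"
}}

```text
time: 7.55
tcp_pos: [502.4, 212.3, 66.8]
eef_rot: [[0.243, 0.902, 0.356], [0.522, -0.431, 0.736], [0.818, 0.007, -0.575]]
contact_force: [0.7, 0.1, 0.3]
opening: 0.0
```

Call:
{"fn": "servo_tool", "kwargs": {
  "increments": "0 0.003 0 0 0 0 0; 0 0 0.005 0 0 0 0; 0 0 0.006 0 0 0 0; 0 0.001 0.007 0 0 0 0; 0 0.001 0.007 0 0 0 0; 0 0 0 0 0 0 0"
}}

```text
time: 8.15
tcp_pos: [502.5, 217.3, 93.8]
eef_rot: [[0.244, 0.902, 0.356], [0.522, -0.432, 0.736], [0.817, 0.007, -0.576]]
contact_force: [-0.7, -0.4, 0.2]
opening: -0.1
```

```bash
python3 rem.py|head -2; python3 -c "
from h import *
n='wrist';im,w=cloud(n)
cv2.imwrite('pics/w2.png',im[:,:,::-1])"
```

```text
8.15 [502.451 217.348  93.837] [-0.153  0.381  2.286  1.507  0.899 -0.987] [-0.659 -0.354  0.157] z [ 0.356  0.736 -0.576] y [ 0.902 -0.432  0.007]
rem [0.006 0.005 0.01 ]
```

View pics/w2.png

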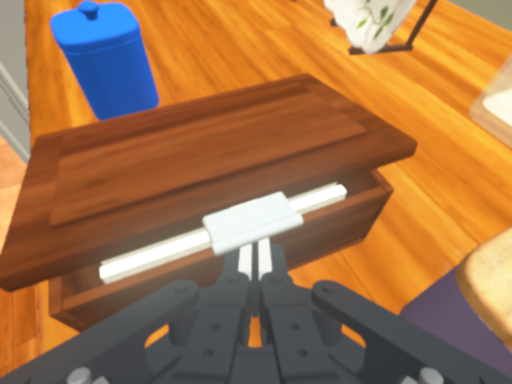

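The lid has lifted to about 0.2 rad, with the tab resting on the fingertips and inside the finger width. I'll continue along the arc.

Call:
{"fn": "servo_tool", "kwargs": {
  "increments": "0 0.002 0.008 0 0 0 0; 0 0.002 0.008 0 0 0 0; 0 0.003 0.007 0 0 0 0; 0 0.003 0.007 0 0 0 0; 0 0.0035 0.007 0 0 0 0; 0 0.0035 0.007 0 0 0 0; 0 0.004 0.0065 0 0 0 0; 0 0.004 0.0065 0 0 0 0; 0 0 0 0 0 0 0"
}}

```text
time: 9.1
tcp_pos: [502.0, 244.9, 156.1]
eef_rot: [[0.243, 0.902, 0.356], [0.522, -0.431, 0.736], [0.818, 0.007, -0.576]]
contact_force: [-0.3, -0.2, 0.6]
opening: 0.2
```

Call:
{"fn": "servo_tool", "kwargs": {
  "increments": "0 0.005 0.006 0 0 0 0; 0 0.005 0.005 0 0 0 0; 0 0.005 0.005 0 0 0 0; 0.001 0.0055 0.005 0 0 0 0; 0.001 0.0055 0.0045 0 0 0 0; 0.001 0.006 0.004 0 0 0 0; 0.001 0.006 0.004 0 0 0 0; 0 0.006 0.003 0 0 0 0; 0 0 0 0 0 0 0"
}}

```text
time: 10.0
tcp_pos: [505.0, 293.5, 195.4]
eef_rot: [[0.244, 0.903, 0.354], [0.522, -0.43, 0.737], [0.818, 0.005, -0.576]]
contact_force: [-0.6, 0.3, 0.0]
opening: 0.2
```

```bash
python3 rem.py|head -2; python3 -c "
from h import *
im,w=cloud('wrist')
im2,w2=cloud('scene')
h=np.hstack([im[:,:,::-1],im2[80:272,130:386,::-1].repeat(2,0).repeat(2,1)])
cv2.imwrite('pics/w3.png',cv2.resize(h,(800,300)))"
```

```text
10.0 [504.992 293.502 195.414] [ 0.041  0.139  2.262  1.426  0.818 -0.622] [-0.593  0.334  0.033] z [ 0.354  0.737 -0.576] y [ 0.903 -0.43   0.005]
rem [0.005 0.003 0.008]
```

View pics/w3.png

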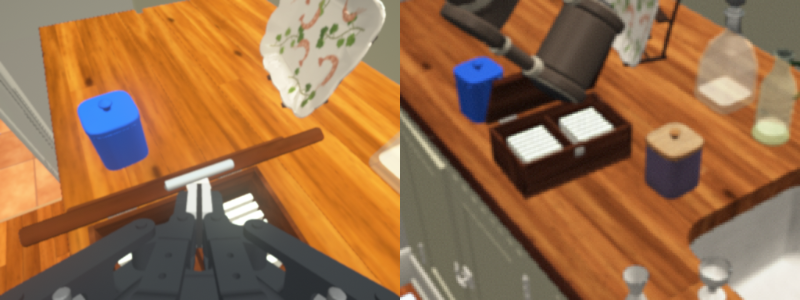

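Call:
{"fn": "servo_tool", "kwargs": {
  "increments": "0 0.006 0.003 0 0 0 0; 0 0.006 0.002 0 0 0 0; 0 0.006 0.002 0 0 0 0; 0.001 0.006 0.002 0 0 0 0; 0.001 0.006 0.001 0 0 0 0; 0.001 0.006 0.001 0 0 0 0; 0.001 0.006 0 0 0 0 0; 0.001 0.006 0 0 0 0 0; 0 0.006 0 0 0 0 0; 0 0.006 0 0 0 0 0; 0 0 0 0 0 0 0"
}}

```text
time: 11.2
tcp_pos: [510.7, 358.5, 207.2]
eef_rot: [[0.246, 0.902, 0.354], [0.52, -0.431, 0.737], [0.818, 0.003, -0.575]]
contact_force: [-0.0, -0.4, -0.3]
opening: 0.2
```

Call:
{"fn": "servo_tool", "kwargs": {
  "increments": "0 0.005 0 0 0 0 0; 0 0.005 -0.001 0 0 0 0; 0 0.003 -0.001 0 0 0 0; 0 0 0 0 0 0 0; 0 0 0 0 0 0 0; 0 0 0 0 0 0 0; 0 0 0 0 0 0 0"
}}

```text
time: 11.9
tcp_pos: [510.2, 372.3, 203.9]
eef_rot: [[0.247, 0.902, 0.353], [0.521, -0.431, 0.737], [0.817, 0.002, -0.577]]
contact_force: [0.6, -0.6, 0.6]
opening: -0.3
```

Call:
{"fn": "servo_tool", "kwargs": {
  "increments": "-0.005 -0.015 0.005 0 0 0 0; -0.012 -0.025 0.02 0 0 0 0; -0.014 -0.03 0.023 0 0 0 0; -0.014 -0.03 0.023 0 0 0 0; -0.014 -0.03 0.023 0 0 0 0; -0.014 -0.03 0.023 0 0 0 0; -0.03 -0.03 0.02 0 0 0 0; -0.03 -0.02 0.02 0 0 0 0; 0 0 0 0 0 0 0; 0 0 0 0 0 0 0"
}}

```text
time: 12.9
tcp_pos: [371.2, 153.5, 365.8]
eef_rot: [[0.247, 0.9, 0.358], [0.529, -0.435, 0.729], [0.812, 0.009, -0.584]]
contact_force: [0.4, 0.9, -0.8]
opening: -0.1
```

```bash
python3 - <<'E'
from h import *
s=get_state();print(s["time"],s["tcp_pos"],s["contact_force"])
im,w=cloud('top'); im2,w2=cloud('scene')
z=w[...,2];X=w[...,0];Y=w[...,1]
for nm,sel in(("can",(z>86)&(z<105)&(Y>50)&(Y<190)&(X>540)&(X<720)),("rim",(z>65)&(z<84)&(Y>195)&(Y<375)&(X>350)&(X<640))):
    p=w[sel][:,:2].astype(np.float32); print(nm,len(p),cv2.minAreaRect(p))
# lid plane from scene/top points behind hinge
for v in(w,w2):
    q=v[(v[...,2]>110)&(v[...,2]<250)&(v[...,1]>335)&(v[...,1]<420)&(v[...,0]>400)&(v[...,0]<620)]
    if len(q)>30:
        e=.056*(q[:,0]-512)+.998*(q[:,1]-363); k=np.polyfit(q[:,2],e,1); print(len(q),"lean",np.pi/2+np.arctan(k[0]),q[:,2].max())
h=np.hstack([im[100:292,130:386,::-1].repeat(2,0).repeat(2,1),im2[80:272,130:386,::-1].repeat(2,0).repeat(2,1)])
cv2.imwrite('pics/end.png',cv2.resize(h,(800,300)))
E
```

```text
12.9 [371.19490547 153.48601395 365.81630217] [ 0.37561934  0.91248906 -0.81436504]
can 555 ((628.0863647460938, 129.28387451171875), (82.56941223144531, 77.81006622314453), 0.6272405982017517)
rim 578 ((508.4927673339844, 299.6287841796875), (136.49925231933594, 221.14669799804688), 86.40233612060547)
1025 lean 1.7833691223693808 236.42924608533417
1956 lean 1.7509895179987016 208.9729987034853
```

View pics/end.png

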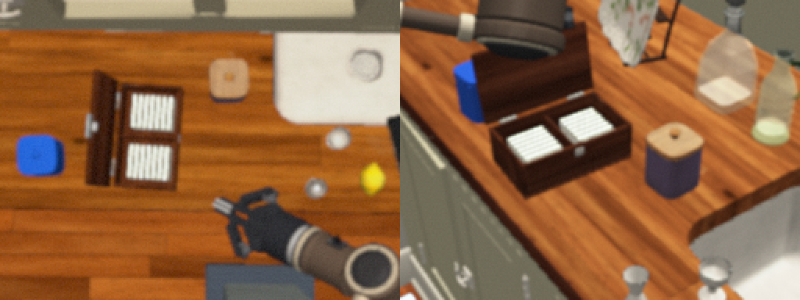

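```bash
python3 -c "
from plant import *
print(sign_off())"
```

```text
the job is handed in; nothing more can be done
None
```

I pushed the canister aside, opened the lid by its tab, and handed the job in at about 13 s. The sign-off reports no verdict, so these are my own last checks:

- **Canister:** pushed along the worktop towards +x with the half-open fingers. It stands upright at about (628, 129) mm, 148 mm from the tab's rest point, with about 70 mm clear to the tab.
- **Lid:** raised slowly by the tab with the closed fingertips and tipped past upright. It rests open by itself at about 1.75 rad; the two depth cameras gave 1.75 and 1.78.
- **Box:** its measured centre is within about 3 mm of where it stood at the start.
- **Other things:** the jigger, egg cup and lemon look untouched in the final pictures, but I did not measure their positions again. I did not touch the blue look-alike.
- **Robot:** the arm is well clear and touches nothing. The force readings I took after each move stayed at sensor noise, about 3 N at most, which came during the canister push.

No check failed or disagreed.

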